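# Level practice tamp at the coffee bar

## Task

Take the tamper out of its slanted rest and press it squarely down on the sprung brass plate in the portafilter basket until the plate bottoms out; keep it there, fully down and level, for about a second. Then stand the tamper upright on the round black mat with its whole base on the mat and let go, leaving the cups, drippers and milk jug where they are.

Things in the scene. Friction and masses are not known exactly. Their poses are not given: they have to be found in the camera images.
- tamper: Coffee tamper, loose, about 0.25-0.5 kg, 92 mm tall, steel and mint green. Origin: centre of the flat underside; +z runs up its axis to the handle's end. Steel base disc 52 mm diameter, z 0-12 mm; thin steel neck z 12-32 mm; mint-green handle of square section 26 x 26 mm (sides square to its x and y), z 30-92 mm: grip it there. At the start it stands on the slanted rest with +z leaning 32 degrees from vertical towards the rest's -x side and its y axis level, across the slope.
- rest: Wooden slanted tamper rest, fixed, 84 x 82 mm foot. Origin: centre of its underside on the counter; its sloping face leans 32 degrees towards its own -x side (the robot's side). The tamper's underside centre starts 38 mm above this origin. An 8 mm high lip on the low side and two 8 mm high side cheeks hold the tamper's base, so it comes out along its own axis; it lifts clear within 15 mm.
- stand: Tamping stand, fixed: a portafilter on a round foot (100 mm diameter), wooden handle pointing to its +x, up to 170 mm from the axis, at 70 mm height. Origin: on the counter on the basket's vertical axis.
- stand_rim (a point): Centre of the basket's open rim, 90 mm above the counter. The steel basket is 68 mm outside, 62 mm inside diameter, so the tamper's base has 5 mm of room all round.
- plate_top (a point): Centre of the top face of the brass practice plate in the basket, 58 mm diameter. Untouched it lies 4 mm below the rim (86 mm above the counter). It sinks straight down 12 mm on a spring (about 8 N to start, 13 N at the bottom) to a hard stop, and springs back up when let go. It is also hinged softly in the middle, up to 11 degrees any way, so it takes on the tilt of whatever presses it.
- plate: The same brass plate, 6 mm thick; origin: centre of its underside, z is its normal (vertical when level).
- plunger (a joint): How far the plate is pressed down, m: 0 up, 0.012 bottomed out.
- mat: Round black rubber mat, fixed, 110 mm diameter, 5 mm thick, lying on the counter. Origin: centre of its underside.
- espresso_cup: white ceramic espresso cup, 60 mm across the rim, 50 mm tall; loose bystander. Origin: centre of its underside.
- dosing_cup: small steel dosing cup, 56 mm across, 48 mm tall; loose bystander. Origin: centre of its underside.
- dripper_left: white cup with a mint-green filter cone on top, one loose piece, 100 mm across, 112 mm tall; loose bystander. Origin: centre of its underside.
- dripper_right: white cup with a mint-green filter cone on top, one loose piece, 100 mm across, 112 mm tall; loose bystander. Origin: centre of its underside.
- milk_jug: steel milk jug, 76 mm across, 95 mm tall; loose bystander. Origin: centre of its underside.
There are look-alikes about, which are no part of the job. Of the things that look like the mat, take the one that is farthest to the robot's left at the start. Leave any orange look-alike of the tamper alone.

How it is judged:
By the outcome, as a careful person would: the job done as asked, in the order asked, and still so for the second after the job is handed in, with the robot touching nothing.
It also fails if it takes over 56 s, if anything falls off the work surface, if the arm or the gripper's body presses on something with over 40 N, if the wrist force passes 120 N, or if a joint passes its speed limit or range.

## Robot

A 6-joint arm with a two-finger parallel gripper is mounted at the origin on the work surface. World frame = base frame: x ahead of the robot, y to its left, z up, the work surface at z = 0. Lengths are in m, angles in rad, forces in N, time in s.
With the tool pointing down it reaches from about 0.375 to 0.925 m from the base axis. Payload 5.7 kg.
Tool frame: the origin (TCP) lies between the finger pads; the fingertips stand 25 mm ahead of it and the grasp point (between the pads) lies 6 mm ahead of it; z points along the fingers, y is the direction in which the jaws open and shut (so a half turn about z gives the same grasp; the last joint's range is limited). The gripper opens to 85 mm and grips with 20 to 120 N. Pads are 22 mm wide; open, the fingers measure 114 mm over their backs; the gripper's body (76 mm by 85 mm) begins 54 mm behind the grasp point. The pads swing forward as they close: fully open they stand 13 mm farther back than shut.
Start: joints at [-1.35, 0.359, 1.51, -0, 1.272, -0.115], TCP at [0.198, -0.566, 0.256] pointing down, gripper open.
Joint ranges: [-2.97, 2.97], [-1.01, 2.36], [0.21, 2.38], [-0.96, 4.11], [0.2, 2.71], [-2.98, 2.98]. Speed limits (rad/s): [2.39, 2.39, 3.14, 3.14, 3.14, 3.14].

## Interface

Orientations are given as a rotation vector (axis times angle).
In Python, from cell import robot, imaging gives the robot as it stands.
- The arm moves only by the shell command python3 -m jog 'ROWS' [FORCE]. ROWS is JSON, a list of rows, each a list of 7 numbers: the shift along the world's x, y, z as a fraction of full scale, then the turn, a rotation vector about the world's x, y, z as a fraction of full scale, then the gripper's target within -1 to 1 (fully open at 1, half-way at 0, shut at -1). A call has 1 to 20 rows; each row is the pose to reach, as a shift and turn from the pose commanded when the call began; what a row does not reach only later rows make up. Full scale, the value 1, is 0.75 m for a shift and pi/2 rad for a turn. A row lasts 1/10 s, in which the tool goes at most 50 mm and 8.59 degrees, less where a joint would pass 70% of its speed; a pose out of reach is approached as far as the arm can. A call with a number of a shift or a turn outside -1 to 1 is refused whole. A call with a gripper value outside its range is refused whole. The fingers move at their own pace and stop on an object; FORCE is the grip in N (left out, the last holds). Time passes only in rows, so rows that repeat a pose let the fingers close. It gives the time, the measured TCP pose, the force and the opening at its end, in the units of the state.
- robot.observe(): the state, without advancing time (a new reading comes with each control period).
- imaging.capture(name): name is "scene" or "side" or "wrist"; returns the picture (384x512x3 uint8, blue, green, red); there is no depth.
- imaging.camera_params(name): a dict with "camera_matrix" (3x3 intrinsics, pixels), "k1" (the pictures are not rectified: a ray, as slopes to the right and down, at radius r is drawn at 1 + k1 r^2 times it, then the intrinsics apply), "R" (3x3) and "t" (3): a world point X has camera coordinates R X + t. Camera axes: x right, y down, z forward; pixel columns grow to the right and rows downward; lengths in m; the calibration is good to about 2 mm. A picture is of the moment at which its call begins: read the wrist's pose just before it. camera_params takes no time and is no camera call; for the wrist camera it gives the pose at the moment of the call.
- robot.hand_in(): hands the job in, once; it reports no verdict.
The state is a dict: "time": time; "joint_pos": joint angles; "qd": joint speeds; "joint_efforts": joint torques, N m; "tcp_pos": TCP position; "eef_rot": TCP orientation; "ft_force": force on the tool from outside, world axes, zero at the start; "wrist_torque": the same for the moment, N m; "finger_gap": finger opening in m.
Only numpy, scipy, OpenCV 4.12 (cv2) and the standard library are available. Lean on these libraries where they do the work, as an engineer would, in place of code of your own. Each camera call takes 0.05 s, during which the arm holds its last target.

## Working session

There is one attempt and no reset: what is moved stays moved. The work goes in short steps, Python scripts to look and compute and a shell command to move; the robot and the scene stay as the last step left them, time stands still between calls to the robot, and variables do not carry over. Pictures are saved under pics/ and viewed, and the job is handed in when it is done.

```bash
ls; mkdir -p pics; python3 - <<'E'
from cell import robot, imaging
import cv2
s=robot.observe(); print(s)
for n in("scene","side","wrist"):
    p=imaging.camera_params(n); print(n,p)
    cv2.imwrite(f"pics/{n}0.png",imaging.capture(n))
E
```

```text
pics
{'time': 0.0, 'joint_pos': array([-1.35010161e+00,  3.59517314e-01,  1.51146903e+00, -1.86710748e-05,
        1.27248764e+00, -1.15101096e-01]), 'qd': array([-0.00115585,  0.00028195,  0.00282614,  0.00083841, -0.0012937 ,
        0.0003901 ]), 'joint_efforts': array([-6.77858316e-04, -5.27611649e+01, -2.78611887e+01,  2.38244871e-05,
        1.29568577e-02, -5.41904548e-07]), 'tcp_pos': array([ 0.1975552 , -0.56585451,  0.25543229]), 'eef_rot': array([-3.09556347e+00, -5.24686857e-01,  1.83828349e-04]), 'ft_force': array([ 0.11846829,  0.21883546, -0.26604861]), 'wrist_torque': array([ 0.00814694, -0.08531935, -0.01496928]), 'finger_gap': 0.08526183805420687}
scene {'camera_matrix': array([[453.65895324,   0.        , 252.47016337],
       [  0.        , 453.65895324, 197.13464705],
       [  0.        ,   0.        ,   1.        ]]), 'k1': -0.10986187134714707, 'R': array([[ 0.5229268 ,  0.85236448, -0.00472682],
       [ 0.64790066, -0.40107914, -0.64758031],
       [-0.55387029,  0.33557459, -0.76198255]]), 't': array([-0.33851507, -0.25827976,  1.63463897])}
side {'camera_matrix': array([[354.48382124,   0.        , 253.16388489],
       [  0.        , 354.48382124, 191.8866366 ],
       [  0.        ,   0.        ,   1.        ]]), 'k1': -0.019708551681216886, 'R': array([[ 0.99563649, -0.09283573,  0.00946086],
       [-0.0424941 , -0.54131518, -0.83974527],
       [ 0.08307967,  0.835679  , -0.54289812]]), 't': array([-0.49902018,  0.12010754,  0.7659613 ])}
wrist {'camera_matrix': array([[326.69447995,   0.        , 250.94645508],
       [  0.        , 326.69447995, 187.39917659],
       [  0.        ,   0.        ,   1.        ]]), 'k1': -0.04335120249267346, 'R': array([[ 0.33026782, -0.94388459, -0.0022481 ],
       [-0.90146637, -0.31612979,  0.29566931],
       [-0.27978839, -0.09562348, -0.95528771]]), 't': array([-0.59976536, -0.03986784,  0.37909688])}
```

View pics/scene0.png

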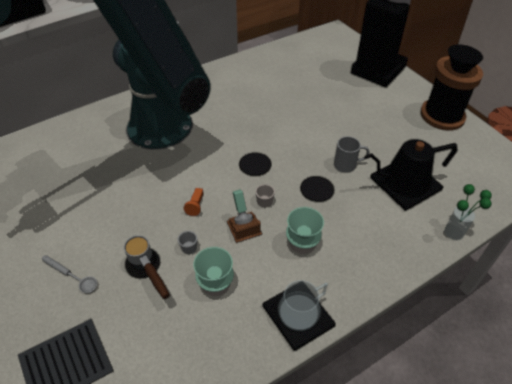

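View pics/side0.png

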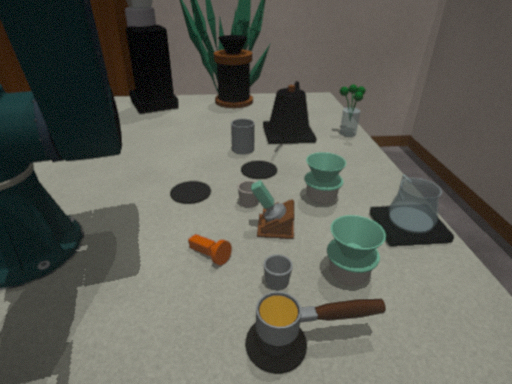

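View pics/wrist0.png

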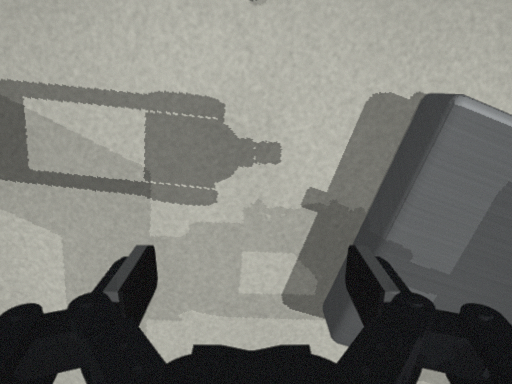

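Scene view: two black discs at (255,163) and (317,188); tamper handle about (239,203) on the rest (244,226); stand basket (137,250), handle toward (165,293). The orange look-alike is at (194,202). Now I'll measure these.

```bash
cat > h.py <<'E'
import numpy as np, cv2
from cell import robot, imaging
def ray(P,uv):
    K=P["camera_matrix"]; k=P["k1"]
    d=np.array([(uv[0]-K[0,2])/K[0,0],(uv[1]-K[1,2])/K[1,1]]); u=d.copy()
    for _ in range(30): u=d/(1+k*(u@u))
    r=P["R"].T@np.array([u[0],u[1],1.]); return -P["R"].T@P["t"], r/np.linalg.norm(r)
def onz(P,uv,z):
    c,r=ray(P,uv); return c+r*(z-c[2])/r[2]
def proj(P,X):
    c=P["R"]@np.asarray(X,float)+P["t"]; u=c[:2]/c[2]; u=u*(1+P["k1"]*(u@u)); K=P["camera_matrix"]
    return np.array([K[0,0]*u[0]+K[0,2],K[1,1]*u[1]+K[1,2]])
def tri(vs):
    A=0;b=0
    for P,uv in vs:
        c,r=ray(P,uv); M=np.eye(3)-np.outer(r,r); A=A+M; b=b+M@c
    X=np.linalg.solve(A,b); return X,[proj(P,X)-uv for P,uv in vs]
def fitcirc(P,cont,z):
    p=np.array([onz(P,c,z)[:2] for c in cont.reshape(-1,2).astype(float)])
    A=np.c_[2*p,np.ones(len(p))]; s=np.linalg.lstsq(A,(p**2).sum(1),rcond=None)[0]
    r=np.sqrt(s[2]+s[0]**2+s[1]**2); res=np.hypot(*(p-s[:2]).T)-r
    return s[:2],r,res.std()
def blobs(m,amin=40):
    cs,_=cv2.findContours(m.astype(np.uint8),cv2.RETR_EXTERNAL,cv2.CHAIN_APPROX_NONE)
    out=[]
    for c in cs:
        a=cv2.contourArea(c)
        if a>amin:
            M=cv2.moments(c); out.append((M["m10"]/M["m00"],M["m01"]/M["m00"],a,c))
    return out
E
python3 - <<'E'
from h import *
for n in("scene","side"):
    P=imaging.camera_params(n); im=cv2.imread(f"pics/{n}0.png"); hsv=cv2.cvtColor(im,cv2.COLOR_BGR2HSV)
    H,S,V=cv2.split(hsv)
    print(n,"dark")
    for u,v,a,c in blobs(V<45,100):
        if a<4000:
            ctr,r,s=fitcirc(P,c,0.005); print(round(u),round(v),a,ctr.round(4),round(r,4),round(s,4))
    for nm,m in(("green",(H>65)&(H<95)&(S>50)&(V>60)),("gold",(H>10)&(H<25)&(S>120)&(V>120)),("wood",(H<15)&(S>100)&(V>30)&(V<140))):
        print(n,nm)
        for u,v,a,c in blobs(m,50):
            x,y,w,h=cv2.boundingRect(c); print(round(u,1),round(v,1),a,(x,y,w,h), onz(P,(u,v),.086).round(3))
    x,y=(244,215) if n=="scene" else (270,210)
    r=80 if n=="scene" else 80
    cv2.imwrite(f"pics/z_{n}.png",cv2.resize(im[y-r*3//4:y+r*3//4,x-r:x+r],(800,600),interpolation=cv2.INTER_CUBIC))
E
```

```text
scene dark
296 376 236.0 [ 0.993  -0.0918] 0.03 0.0108
30 369 134.0 [ 0.6524 -0.6374] 0.0276 0.0126
38 367 139.0 [ 0.6568 -0.6188] 0.0308 0.0143
46 365 146.0 [ 0.6641 -0.5988] 0.0334 0.0159
55 363 156.5 [ 0.669  -0.5762] 0.0367 0.0174
63 362 168.5 [ 0.6753 -0.5579] 0.0393 0.0189
71 359 177.0 [ 0.6777 -0.5338] 0.0413 0.0191
79 355 180.0 [ 0.6778 -0.5237] 0.0407 0.0195
87 351 199.5 [ 0.6782 -0.5077] 0.0413 0.0188
95 348 213.0 [ 0.6793 -0.4759] 0.0421 0.0199
298 325 1125.0 [8.699e-01 3.000e-04] 0.0689 0.0158
435 292 572.5 [1.0723 0.3096] 0.0945 0.0172
137 270 247.5 [ 0.5255 -0.2978] 0.0316 0.0096
154 260 124.5 [ 0.5198 -0.2468] 0.023 0.0076
317 189 585.5 [0.5465 0.3   ] 0.0499 0.001
255 164 503.5 [0.3504 0.191 ] 0.0496 0.0012
410 174 2921.0 [0.6528 0.6354] 0.1386 0.0353
447 97 1688.5 [0.3996 1.0331] 0.1457 0.0421
321 13 1543.5 [-0.3652  0.9851] 0.1836 0.0548
19 10 840.0 [-1.2783 -0.268 ] 0.1397 0.0235
scene green
213.4 268.9 1316.5 (194, 248, 39, 43) [ 0.681 -0.136  0.086]
304.2 227.3 1130.0 (287, 208, 36, 40) [0.695 0.136 0.086]
486.0 198.2 73.5 (482, 191, 9, 15) [0.895 0.655 0.086]
23
[... 1479 characters left out ...]
5 58.0 (195, 0, 11, 31) [0.281 3.392 0.086]
195.6 31.3 164.5 (180, 0, 29, 62) [0.278 2.325 0.086]
side gold
278.2 310.6 866.5 (260, 296, 38, 30) [ 0.512 -0.279  0.086]
206.2 242.7 255.0 (189, 234, 36, 22) [ 0.402 -0.117  0.086]
side wood
349.5 307.5 727.0 (316, 300, 69, 19) [ 0.62  -0.283  0.086]
214.7 251.6 449.0 (188, 240, 43, 25) [ 0.418 -0.142  0.086]
278.1 224.3 693.0 (258, 200, 36, 38) [ 0.543 -0.073  0.086]
454.6 184.8 1166.5 (375, 136, 137, 102) [0.985 0.042 0.086]
234.2 102.1 142.0 (216, 96, 37, 11) [0.492 0.667 0.086]
232.9 57.3 358.0 (215, 50, 37, 15) [0.52  1.416 0.086]
10.7 67.5 900.0 (0, 22, 30, 70) [-0.586  1.272  0.086]
113.8 43.8 2366.0 (90, 0, 45, 96) [-0.221  1.854  0.086]
```

```bash
ls pics
```

```text
scene0.png
side0.png
wrist0.png
z_scene.png
z_side.png
```

View zooms.

View pics/z_scene.png

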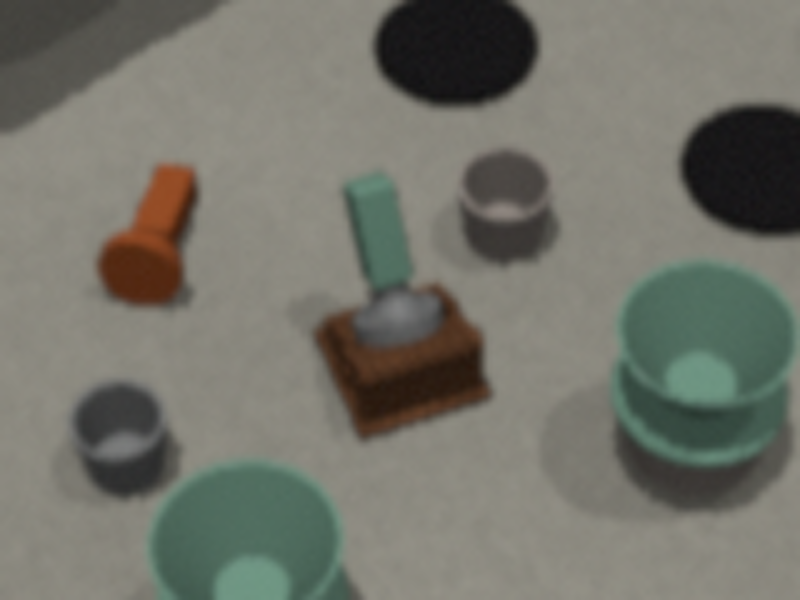

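View pics/z_side.png

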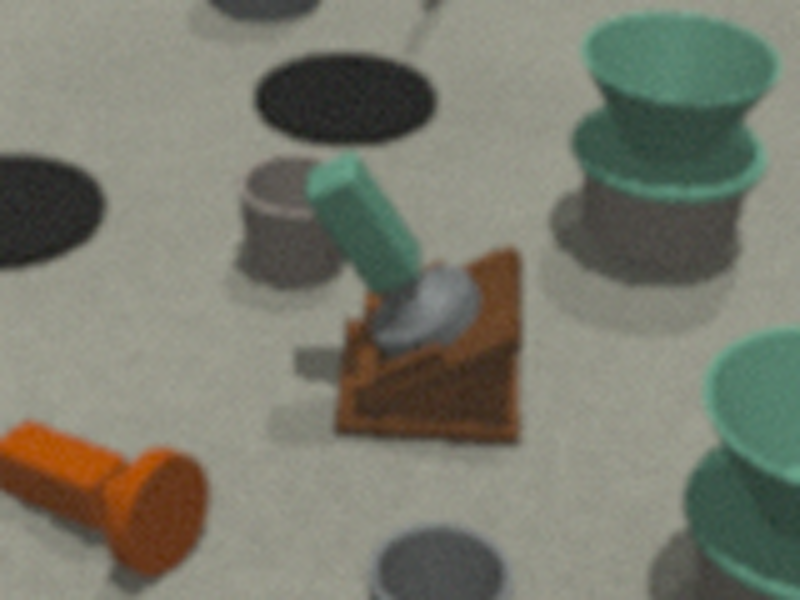

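```bash
python3 - <<'E'
from h import *
S=imaging.camera_params("scene"); D=imaging.camera_params("side")
sc=lambda x,y:np.array([164+x/5,155+y/5]); sd=lambda x,y:np.array([190+x/5,150+y/5])
a,b,c=[onz(S,sc(*p),0) for p in((362,437),(490,392),(318,332))]
print("scene foot",a,b,c,np.linalg.norm(b-a), np.degrees(np.arctan2(*(b-a)[1::-1])))
e,f=[onz(D,sd(*p),0) for p in((336,432),(520,440))]
print("side foot",e,f,np.linalg.norm(e-f),np.degrees(np.arctan2(*(f-e)[1::-1])))
T,r=tri([(S,sc(369,183)),(D,sd(333,178))]); print("top",T,r)
M,r=tri([(S,sc(379,232)),(D,sd(363,225))]); print("mid blob",M,r)
# handle silhouette centroid from blobs ; axis lower end of handle
L,r=tri([(S,sc(391,285)),(D,sd(396,285))]); print("low",L,r)
d=T-L; print("axis",d/np.linalg.norm(d),np.linalg.norm(d),"tilt",np.degrees(np.arccos(d[2]/np.linalg.norm(d))),"yaw of -x",np.degrees(np.arctan2(-d[1],-d[0])))
# stand: gold plate
for n,P in(("scene",S),("side",D)):
    im=cv2.imread(f"pics/{n}0.png"); h,s,v=cv2.split(cv2.cvtColor(im,cv2.COLOR_BGR2HSV))
    for u,w,ar,ct in blobs((h>10)&(h<25)&(s>120)&(v>120),200): print(n,u,w,ar,fitcirc(P,ct,.086))
    x,y=(150,262) if n=="scene" else (300,310)
    cv2.imwrite(f"pics/st_{n}.png",cv2.resize(im[y-48:y+48,x-64:x+64],(800,600),interpolation=cv2.INTER_CUBIC))
E
```

```text
scene foot [ 0.58835789 -0.01801681  0.        ] [0.60012249 0.06160031 0.        ] [ 0.50900455 -0.002139    0.        ] 0.08048161647134365 81.59453549257654
side foot [ 0.50996114 -0.0047941   0.        ] [ 0.59231783 -0.0171791   0.        ] 0.08328272117993958 -8.552194054694198
top [0.51029185 0.03603758 0.11156305] [array([-0.03979352,  0.44173063]), array([-0.35799284, -0.44344054])]
mid blob [0.52464853 0.03350704 0.08660609] [array([ 0.00025292, -0.00222984]), array([0.00180229, 0.00222163])]
low [0.53993146 0.03146018 0.05497789] [array([-0.02893289,  0.20053851]), array([-0.16105197, -0.19921637])]
axis [-0.4628173   0.07147535  0.88356744] 0.0640416987551045 tilt 27.92425785092178 yaw of -x -8.779137069533585
scene 136.24478041756657 245.9085673146148 231.5 (array([ 0.5117794 , -0.27787753]), np.float64(0.025196014488872216), np.float64(0.001121429757778315))
side 278.2148490094249 310.5912675514522 866.5 (array([ 0.51204547, -0.27819071]), np.float64(0.027416034534243676), np.float64(0.0006044876474764757))
side 206.17450980392158 242.69869281045752 255.0 (array([ 0.40130969, -0.11734531]), np.float64(0.024850553969381604), np.float64(0.008665392586888443))
```

```bash
ls pics
```

```text
scene0.png
side0.png
st_scene.png
st_side.png
wrist0.png
z_scene.png
z_side.png
```

View pics/st_side.png

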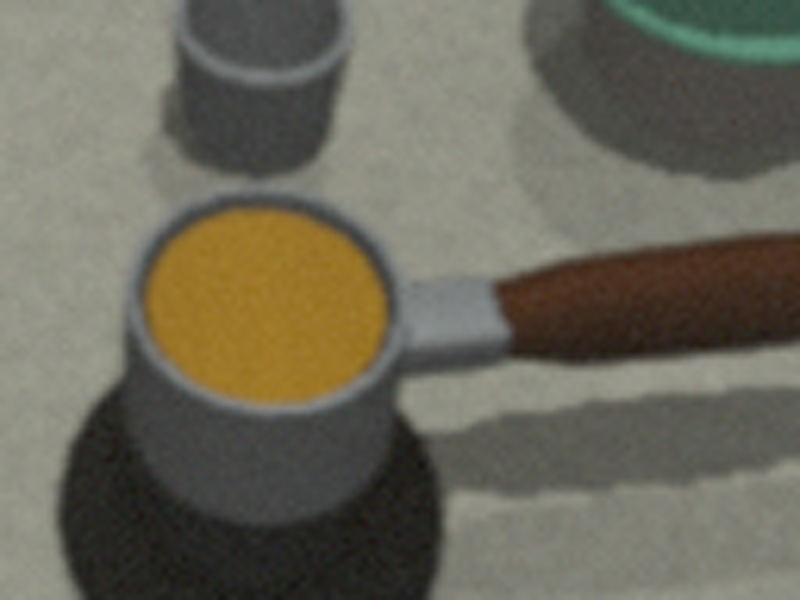

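View pics/st_scene.png

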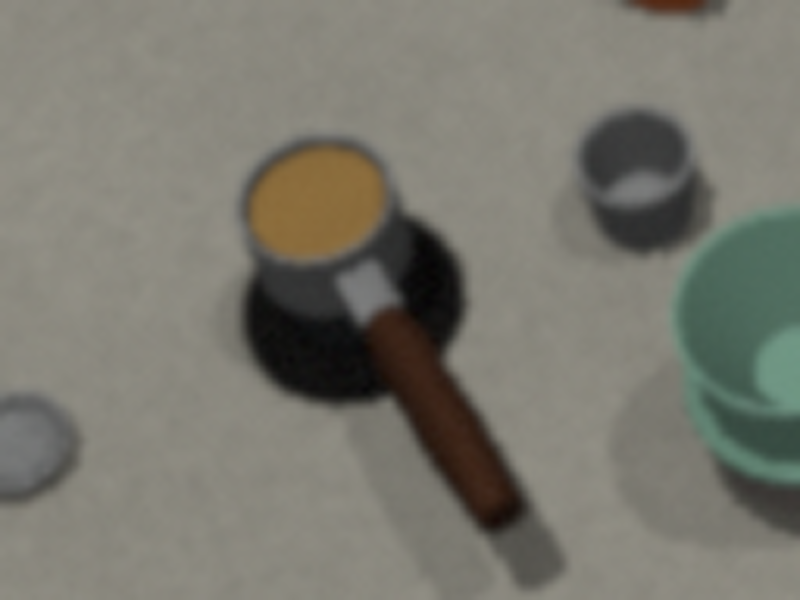

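```bash
cat >> h.py <<'E'
from scipy.spatial.transform import Rotation as Ro
yaw=np.radians(-8.5); rest=np.array([.555,.029,0.])
rx=np.array([np.cos(yaw),np.sin(yaw),0]); ry=np.array([-np.sin(yaw),np.cos(yaw),0])
ax=-np.sin(np.radians(32))*rx+np.array([0,0,np.cos(np.radians(32))])
und=rest+[0,0,.038]
def Rt(z,y):
    z=np.array(z,float);y=np.array(y,float);return np.c_[np.cross(y,z),y,z]
def delta(pos,R,show=True):
    s=robot.observe(); R0=Ro.from_rotvec(s["eef_rot"])
    d=(np.array(pos)-s["tcp_pos"])/.75; w=(Ro.from_matrix(R)*R0.inv()).as_rotvec()/(np.pi/2)
    if show: print("shift",d.round(4),"turn",w.round(4),"mm",(d*750).round(1),"deg",(w*90).round(2))
    return d,w
E
python3 - <<'E'
from h import *
s=robot.observe(); print(Ro.from_rotvec(s["eef_rot"]).as_matrix().round(3))
for sg in(1,-1):
    R=Rt(-ax,sg*ry); 
    for zt in(65,165):
        p=und+ax*zt/1000+ax*.006; print(sg,zt,p.round(4)); delta(p,R)
    delta(p,Rt([0,0,-1],sg*ry))
S=imaging.camera_params("scene"); D=imaging.camera_params("side")
print("rim",onz(D,(278.7,310),.09),onz(S,(136.9,246.2),.09))
print("cup",onz(S,(264,191),.05),onz(D,(249,186),.05)," dosing",onz(D,(277,263),.048),onz(S,(188,236),.048))
print("jug",onz(S,(347,145),.095))
E
```

```text
[[ 0.944  0.33  -0.   ]
 [ 0.33  -0.944  0.001]
 [ 0.    -0.002 -1.   ]]
1 65 [0.5178 0.0346 0.0982]
shift [ 0.4269  0.8007 -0.2099] turn [-0.4806 -0.0464  1.6344] mm [ 320.2  600.5 -157.4] deg [-43.26  -4.18 147.09]
1 165 [0.4654 0.0424 0.183 ]
shift [ 0.357   0.8112 -0.0968] turn [-0.4806 -0.0464  1.6344] mm [267.8 608.4 -72.6] deg [-43.26  -4.18 147.09]
shift [ 0.357   0.8112 -0.0968] turn [-0.0000e+00 -1.3000e-03  1.6918e+00] mm [267.8 608.4 -72.6] deg [-0.0000e+00 -1.2000e-01  1.5226e+02]
-1 65 [0.5178 0.0346 0.0982]
shift [ 0.4269  0.8007 -0.2099] turn [ 0.0326 -0.3574 -0.3004] mm [ 320.2  600.5 -157.4] deg [  2.94 -32.16 -27.03]
-1 165 [0.4654 0.0424 0.183 ]
shift [ 0.357   0.8112 -0.0968] turn [ 0.0326 -0.3574 -0.3004] mm [267.8 608.4 -72.6] deg [  2.94 -32.16 -27.03]
shift [ 0.357   0.8112 -0.0968] turn [-0.001   0.     -0.3082] mm [267.8 608.4 -72.6] deg [ -0.09   0.   -27.74]
rim [ 0.51213673 -0.28148276  0.09      ] [ 0.51682545 -0.27719091  0.09      ]
cup [0.50105731 0.13066691 0.05      ] [0.50254632 0.1322003  0.05      ]  dosing [ 0.53258209 -0.1414166   0.048     ] [ 0.52854967 -0.13743355  0.048     ]
jug [0.50905431 0.43636521 0.095     ]
```

```bash
python3 -m jog '[[0.3,0.35,0.06,0,0,-0.15,1],[0.3,0.35,0.06,0,0,-0.15,1],[0.3,0.35,0.06,0,0,-0.15,1],[0.3,0.35,0.06,0,0,-0.15,1],[0.3,0.35,0.06,0,0,-0.15,1],[0.3,0.35,0.06,0,0,-0.15,1],[0.357,0.811,0.03,0.0326,-0.3574,-0.3004,1],[0.357,0.811,0.03,0.0326,-0.3574,-0.3004,1],[0.357,0.811,0.03,0.0326,-0.3574,-0.3004,1],[0.357,0.811,0.03,0.0326,-0.3574,-0.3004,1],[0.357,0.811,0.03,0.0326,-0.3574,-0.3004,1],[0.357,0.811,0.03,0.0326,-0.3574,-0.3004,1],[0.357,0.811,0.03,0.0326,-0.3574,-0.3004,1],[0.357,0.811,0.03,0.0326,-0.3574,-0.3004,1],[0.357,0.811,0.03,0.0326,-0.3574,-0.3004,1],[0.357,0.811,-0.0968,0.0326,-0.3574,-0.3004,1],[0.357,0.811,-0.0968,0.0326,-0.3574,-0.3004,1],[0.357,0.811,-0.0968,0.0326,-0.3574,-0.3004,1],[0.357,0.811,-0.0968,0.0326,-0.3574,-0.3004,1]]'
python3 - <<'E'
from h import *
print(robot.observe()["joint_pos"].round(3)); delta(und+ax*.171,Rt(-ax,-ry)); delta(und+ax*.071,Rt(-ax,-ry))
P=imaging.camera_params("wrist"); im=imaging.capture("wrist"); cv2.imwrite("pics/w1.png",im)
for z in(.092,.03,0): print(z,proj(P,und+ax*z))
np.save("w1P.npy",np.array([P],dtype=object),allow_pickle=True)
E
```

```text
time: 2.05
tcp_pos: [0.4652, 0.0419, 0.1831]
eef_rot: [2.973, -0.22, 0.849]
ft_force: [0.9, -0.6, 1.3]
finger_gap: 0.0852
[ 2.000e-03  1.190e-01  2.278e+00 -3.990e-01  2.090e-01  2.089e+00]
shift [ 0.0002  0.0007 -0.0001] turn [ 0.0009 -0.0015  0.    ] mm [ 0.2  0.5 -0.1] deg [ 0.08 -0.14  0.  ]
shift [ 0.0701 -0.0098 -0.1132] turn [ 0.0009 -0.0015  0.    ] mm [ 52.6  -7.3 -84.9] deg [ 0.08 -0.14  0.  ]
0.092 [248.09718483 207.65179588]
0.03 [248.66177692 180.73787156]
0 [248.85465708 171.55890057]
```

View pics/w1.png

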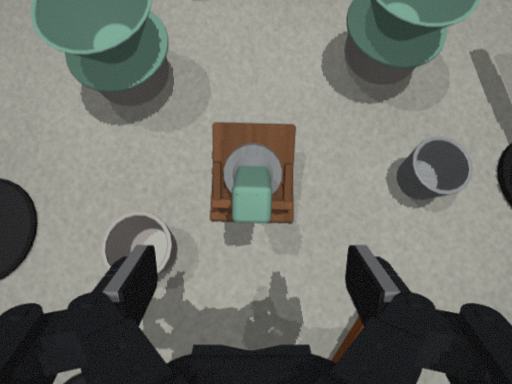

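```bash
python3 - <<'E'
from h import *
P=np.load("w1P.npy",allow_pickle=True)[0]; im=cv2.imread("pics/w1.png"); print(P["R"].round(3), (-P["R"].T@P["t"]).round(3))
h,s,v=cv2.split(cv2.cvtColor(im,cv2.COLOR_BGR2HSV))
for u,w,a,c in blobs((h>65)&(h<95)&(s>50)&(v>60),300): print(u,w,a,cv2.boundingRect(c))
m=((h<15)&(s>90)); 
for u,w,a,c in blobs(m,1000): print("wood",u,w,a,cv2.boundingRect(c))
cv2.imwrite("pics/w1z.png",cv2.resize(im[110:230,170:330],(800,600),interpolation=cv2.INTER_CUBIC))
for y in(185,195,205,215): 
    x=np.where(((h>65)&(h<95)&(s>50))[y,200:300])[0]+200; print(y,x.min(),x.max())
for z in(.092,):
    print([proj(P,und+ax*z+rx*0+sy*.013*ry+sx*.013*np.cross(ry,ax)).round(1) for sx in(-1,1) for sy in(-1,1)])
E
```

```text
[[-0.147 -0.989  0.001]
 [-0.957  0.142 -0.253]
 [ 0.25  -0.039 -0.967]] [0.467 0.041 0.322]
251.5928341594921 194.75371771458387 1916.5 (232, 166, 40, 57)
403.55728662146157 28.069072220428367 6194.0 (347, 0, 132, 68)
103.86380834543726 39.45331468431151 9294.5 (31, 0, 137, 92)
wood 252.89957372116348 163.9890086927449 3988.0 (211, 123, 84, 100)
185 234 270
195 233 271
205 233 270
215 232 269
[array([268. , 226.3]), array([228.3, 226.2]), array([268.7, 188.4]), array([227.4, 188.3])]
```

View pics/w1z.png

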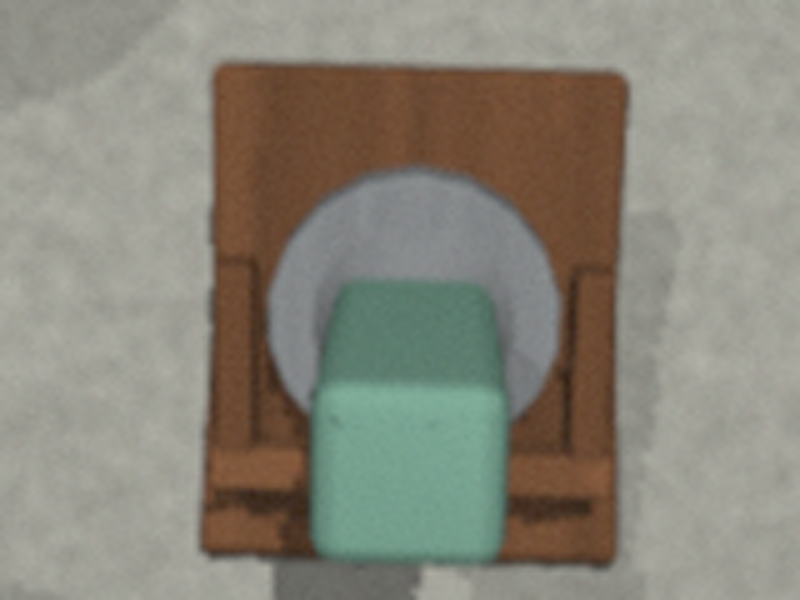

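```bash
sed -i 's/yaw=np.radians(-8.5); rest=np.array(\[.555,.029,0.\])/yaw=np.radians(-9.5); rest=np.array([.5565,.0265,0.])/' h.py; python3 - <<'E'
from h import *
P=np.load("w1P.npy",allow_pickle=True)[0]
S=imaging.camera_params("scene"); D=imaging.camera_params("side")
print(tri([(P,(251.3,204.5)),(S,(237.8,191.6)),(D,(256.6,185.6))]), und+ax*.092)
print([proj(P,und+ax*.092+sy*.013*ry+sx*.013*np.cross(ry,ax)).round(1) for sx in(-1,1) for sy in(-1,1)], proj(P,und+ax*.012))
delta(und+ax*.121,Rt(-ax,-ry)); delta(und+ax*.071,Rt(-ax,-ry))
E
```

```text
(array([0.51005959, 0.03482888, 0.11210351]), [array([-1.80824158, -0.85361097]), array([-0.45717308,  0.43345518]), array([-0.4047494 , -0.35890697])]) [0.50841604 0.0345465  0.11602042]
[array([269.8, 223.8]), array([230.2, 223. ]), array([271.2, 185.9]), array([230. , 185.1])] [251.22668973 172.98814448]
shift [ 0.0354 -0.0062 -0.0592] turn [ 0.0006  0.0015 -0.0106] mm [ 26.5  -4.7 -44.4] deg [ 0.06  0.13 -0.95]
shift [ 0.0702 -0.012  -0.1158] turn [ 0.0006  0.0015 -0.0106] mm [ 52.7  -9.  -86.8] deg [ 0.06  0.13 -0.95]
```

```bash
python3 -m jog '[[0.0177,-0.0031,-0.0296,0.0006,0.0015,-0.0106,1],[0.0354,-0.0062,-0.0592,0.0006,0.0015,-0.0106,1],[0.0528,-0.009,-0.0875,0.0006,0.0015,-0.0106,1],[0.0702,-0.012,-0.1158,0.0006,0.0015,-0.0106,1],[0.0702,-0.012,-0.1158,0.0006,0.0015,-0.0106,1],[0.0702,-0.012,-0.1158,0.0006,0.0015,-0.0106,1]]'
python3 - <<'E'
from h import *
print(robot.observe()["joint_pos"].round(3)); delta(und+ax*.071,Rt(-ax,-ry))
cv2.imwrite("pics/w2.png",imaging.capture("wrist"))
E
```

```text
time: 2.7
tcp_pos: [0.5279, 0.0493, 0.1248]
eef_rot: [2.94, -0.261, 0.789]
ft_force: [0.6, -0.5, -0.2]
finger_gap: 0.0852
[ 0.068  0.338  2.183 -0.961  0.197  2.726]
shift [-0.0113 -0.0221 -0.0355] turn [ 0.021  -0.0235  0.0144] mm [ -8.5 -16.6 -26.6] deg [ 1.89 -2.11  1.3 ]
```

View pics/w2.png

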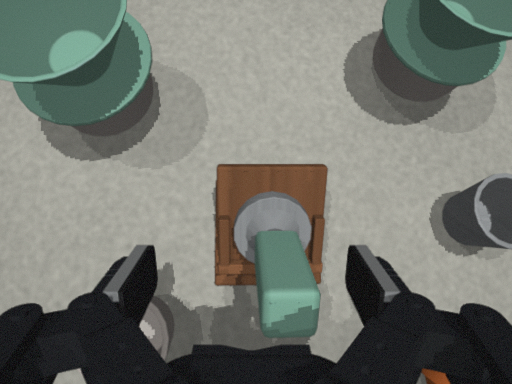

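The 32° tool tilt drives joints 4 and 5 to their limits (wrist almost straight). I'll back off and grip with the tool about 10° from vertical instead.

```bash
cat >> h.py <<'E'
def tool(tilt): # tool tilted back (towards robot) by tilt deg in rest frame
    t=np.radians(tilt); return Rt(np.sin(t)*rx-np.array([0,0,np.cos(t)]),-ry)
E
python3 - <<'E'
from h import *
R=tool(10); g=und+ax*.065; tz=R[:,2]
print("tcp now tool z",Ro.from_rotvec(robot.observe()["eef_rot"]).as_matrix()[:,2])
delta(g-tz*.006,R); delta(g-tz*.106,R)
E
```

```text
tcp now tool z [ 0.48797829 -0.12726504 -0.86352811]
shift [-0.0074 -0.0225 -0.0341] turn [0.0638 0.2167 0.0095] mm [ -5.6 -16.9 -25.6] deg [ 5.74 19.5   0.86]
shift [-0.0302 -0.0187  0.0972] turn [0.0638 0.2167 0.0095] mm [-22.7 -14.   72.9] deg [ 5.74 19.5   0.86]
```

```bash
python3 -m jog '[[-0.01,-0.005,0.04,0.02,0.07,0,1],[-0.025,-0.01,0.08,0.04,0.14,0.005,1],[-0.03,-0.0187,0.0972,0.0638,0.2167,0.0095,1],[-0.03,-0.0187,0.0972,0.0638,0.2167,0.0095,1],[-0.03,-0.0187,0.0972,0.0638,0.2167,0.0095,1],[-0.03,-0.0187,0.0972,0.0638,0.2167,0.0095,1]]'
python3 - <<'E'
from h import *
print(robot.observe()["joint_pos"].round(3))
R=tool(10); g=und+ax*.065; tz=R[:,2]
delta(g-tz*.106,R)
P=imaging.camera_params("wrist");im=imaging.capture("wrist"); cv2.imwrite("pics/w3.png",im)
print([proj(P,und+ax*.092+sy*.013*ry+sx*.013*np.cross(ry,ax)).round(1) for sx in(-1,1) for sy in(-1,1)], proj(P,und+ax*.012))
E
```

```text
time: 3.35
tcp_pos: [0.5072, 0.0347, 0.1992]
eef_rot: [3.106, -0.261, 0.278]
ft_force: [0.1, -0.6, 0.3]
finger_gap: 0.0852
[-0.056  0.217  1.902 -0.023  0.845  1.697]
shift [-0.0038  0.0007 -0.0022] turn [-0.0012  0.0026  0.001 ] mm [-2.8  0.5 -1.6] deg [-0.1   0.24  0.09]
[array([268.3, 239.2]), array([230.5, 239.2]), array([269.5, 211.6]), array([228.8, 211.6])] [249.82436364 158.30323814]
```

View pics/w3.png

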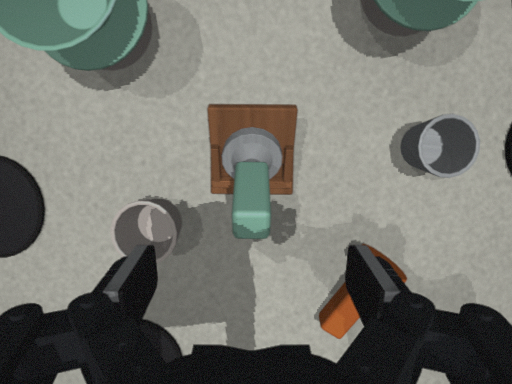

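```bash
python3 - <<'E'
from h import *
R=tool(10); g=und+ax*.065; tz=R[:,2]
delta(g-tz*.006-ry*.001,R)
E
```

```text
shift [ 0.0214 -0.004  -0.1311] turn [0.0004 0.0015 0.002 ] mm [ 16.   -3.  -98.3] deg [0.04 0.14 0.18]
```

```bash
python3 -m jog '[[0.005,-0.001,-0.04,0,0,0,1],[0.01,-0.002,-0.08,0,0,0,1],[0.018,-0.003,-0.11,0,0,0,1],[0.0214,-0.004,-0.1311,0,0,0,1],[0.0214,-0.004,-0.1311,0,0,0,1],[0.0214,-0.004,-0.1311,0,0,0,1]]' 60
python3 - <<'E'
from h import *
R=tool(10); g=und+ax*.065; tz=R[:,2]
print(robot.observe()["joint_pos"].round(3));delta(g-tz*.006-ry*.001,R)
cv2.imwrite("pics/w4.png",imaging.capture("wrist"))
cv2.imwrite("pics/s4.png",imaging.capture("side")[110:260,150:350].repeat(4,0).repeat(4,1))
E
```

```text
time: 4.0
tcp_pos: [0.518, 0.0329, 0.0965]
eef_rot: [3.105, -0.258, 0.263]
ft_force: [0.4, 0.2, 0.1]
finger_gap: 0.0854
[-0.057  0.399  1.977 -0.034  0.598  1.707]
shift [ 0.0044 -0.002   0.0034] turn [ 0.0001 -0.0034  0.0002] mm [ 3.3 -1.5  2.6] deg [ 0.01 -0.31  0.02]
```

View pics/w4.png

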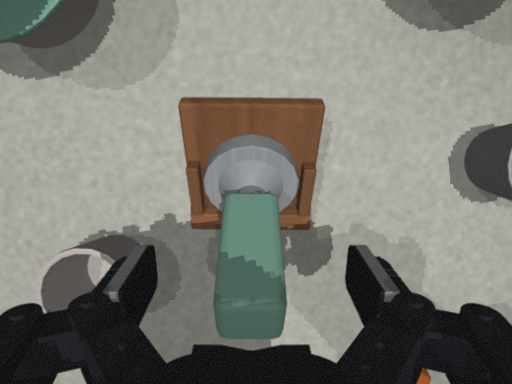

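View pics/s4.png

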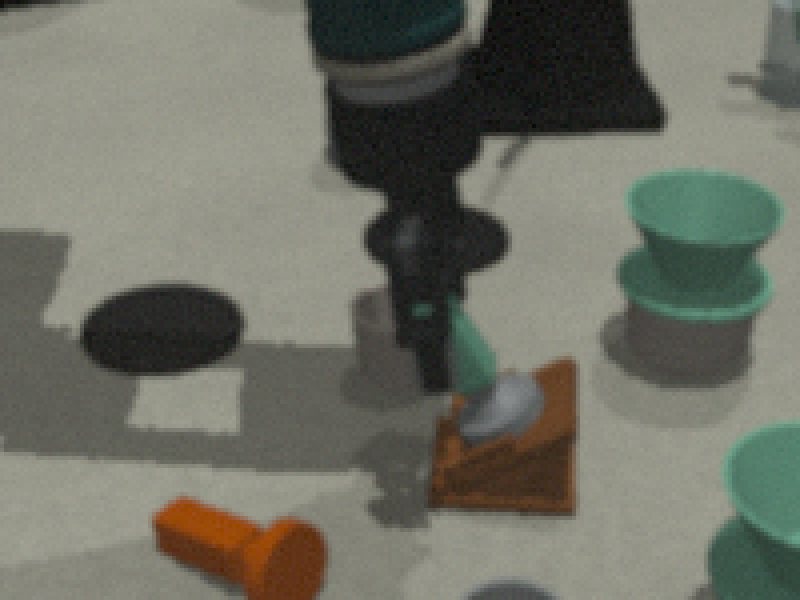

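```bash
python3 -m jog '[[0.006,-0.002,0.002,0,-0.003,0,1],[0.006,-0.002,0.002,0,-0.003,0,1],[0.006,-0.002,0.002,0,-0.003,0,-1],[0.006,-0.002,0.002,0,-0.003,0,-1],[0.006,-0.002,0.002,0,-0.003,0,-1],[0.006,-0.002,0.002,0,-0.003,0,-1],[0.006,-0.002,0.002,0,-0.003,0,-1],[0.006,-0.002,0.002,0,-0.003,0,-1],[0.006,-0.002,0.002,0,-0.003,0,-1],[0.006,-0.002,0.002,0,-0.003,0,-1]]' 60
python3 - <<'E'
from h import *
s=robot.observe();R=tool(10); g=und+ax*.065; tz=R[:,2]
print(s["joint_pos"].round(3),s["ft_force"],s["wrist_torque"]);delta(g-tz*.006,R)
cv2.imwrite("pics/w5.png",imaging.capture("wrist"))
E
```

```text
time: 5.1
tcp_pos: [0.5242, 0.0312, 0.0983]
eef_rot: [3.105, -0.259, 0.272]
ft_force: [-0.7, 0.7, 2.4]
finger_gap: 0.0252
[-0.06   0.401  1.967 -0.031  0.6    1.701] [-0.66154925  0.74956685  2.44944491] [-0.09293759  0.16570241 -0.0607831 ]
shift [-0.0036  0.0015  0.001 ] turn [-0.0005  0.0003  0.0005] mm [-2.7  1.1  0.7] deg [-0.04  0.03  0.05]
```

View pics/w5.png

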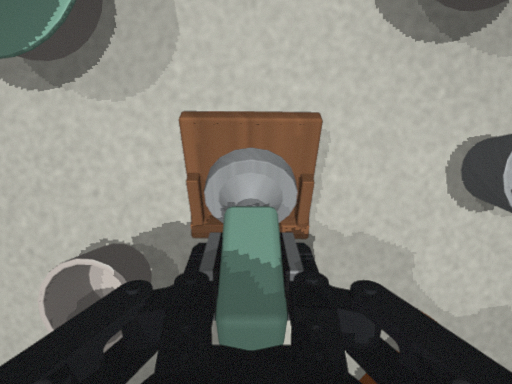

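```bash
python3 -m jog '[[-0.008,0.0013,0.0127,0,0,0,-1],[-0.016,0.0026,0.0254,0,0,0,-1],[-0.0235,0.0039,0.0382,0,0,0,-1],[-0.0314,0.0052,0.0509,0,0,0,-1],[-0.0314,0.0052,0.12,0,0,0,-1],[0,0,0.18,0.0294,0.1753,0,-1],[0,0,0.18,0.0587,0.3507,0,-1],[0,0,0.18,0.0587,0.3507,0,-1],[0,0,0.18,0.0587,0.3507,0,-1],[0,0,0.18,0.0587,0.3507,0,-1],[0,0,0.18,0.0587,0.3507,0,-1],[0,0,0.18,0.0587,0.3507,0,-1]]' 80
python3 - <<'E'
from h import *
s=robot.observe()
print(s["joint_pos"].round(3),s["ft_force"],s["wrist_torque"])
for n in("wrist","side","scene"):
    cv2.imwrite(f"pics/{n}6.png",imaging.capture(n))
E
```

```text
time: 6.35
tcp_pos: [0.5232, 0.0315, 0.2336]
eef_rot: [-3.043, 0.254, 0.587]
ft_force: [-1.0, -0.2, -3.6]
finger_gap: 0.0248
[-0.091  0.473  1.448  0.028  1.601  1.642] [-0.98927798 -0.15520933 -3.59364528] [ 0.01837694 -0.45077263  0.0073815 ]
```

View pics/side6.png

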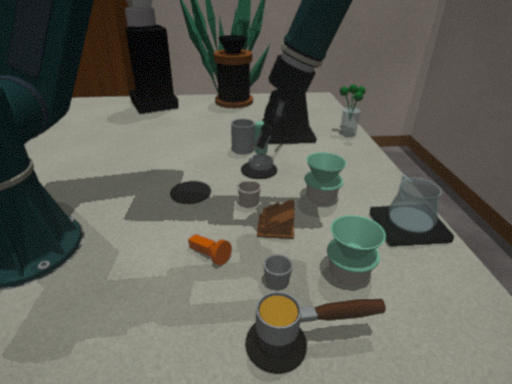

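View pics/wrist6.png

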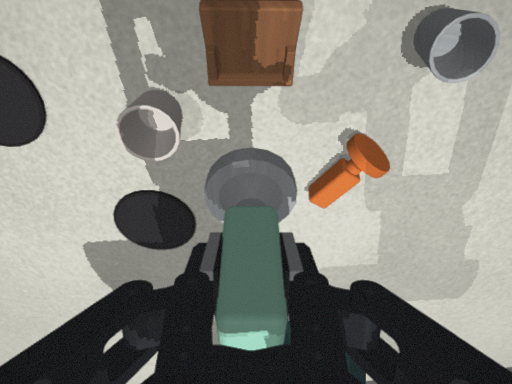

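View pics/scene6.png

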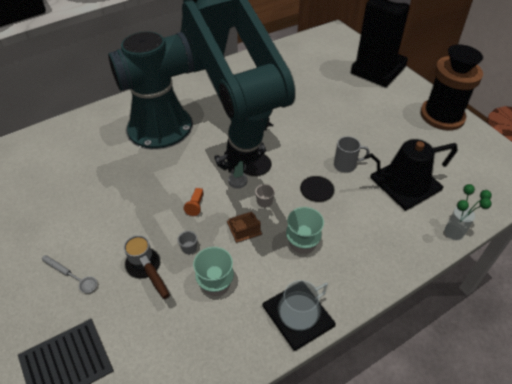

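```bash
cat >> h.py <<'E'
# tamper in tool frame from the grasp (tcp .5242 .0312 .0983, tool(10)); y centred between pads
Rg=tool(10); u_t=Rg.T@(und-np.array([.5242,.0312,.0983])); a_t=Rg.T@ax
def pose():
    s=robot.observe(); return s["tcp_pos"],Ro.from_rotvec(s["eef_rot"]).as_matrix()
def tamper():
    p,R=pose(); return p+R@u_t, R@a_t
E
python3 - <<'E'
from h import *
print(u_t.round(4),a_t.round(3)); u,a=tamper(); print(u,a)
p,R=pose()
P=imaging.camera_params("wrist")
im=cv2.imread("pics/wrist6.png")
print("base ctr pred z=12",proj(P,u+a*.012), "handle low",proj(P,u+a*.03),"top",proj(P,u+a*.092))
for n in("side","scene"):
    Q=imaging.camera_params(n); print(n,proj(Q,u),proj(Q,u+a*.012),proj(Q,u+a*.092))
    i=cv2.imread(f"pics/{n}6.png"); x,y=proj(Q,u+a*.03).astype(int)
    cv2.imwrite(f"pics/{n}6z.png",cv2.resize(i[y-36:y+36,x-48:x+48],(800,600),interpolation=cv2.INTER_CUBIC)); print(x-48,y-36)
cv2.imwrite("pics/wrist6z.png",cv2.resize(im[140:260,170:330],(800,600),interpolation=cv2.INTER_CUBIC))
E
```

```text
[ 0.0217 -0.0007  0.0651] [-0.375  0.    -0.927]
[0.51934581 0.03291682 0.1658338 ] [-2.73597937e-03  1.14825139e-04  9.99996251e-01]
base ctr pred z=12 [247.26749025 196.23579263] handle low [246.95006124 219.3044015 ] top [245.32866106 338.97688368]
side [261.03158597 163.85866467] [261.13912671 158.78773813] [261.90511697 122.58789398]
213 115
scene [237.86513157 181.52570292] [237.72998485 178.51925432] [236.77952776 157.29006701]
189 137
```

View pics/side6z.png

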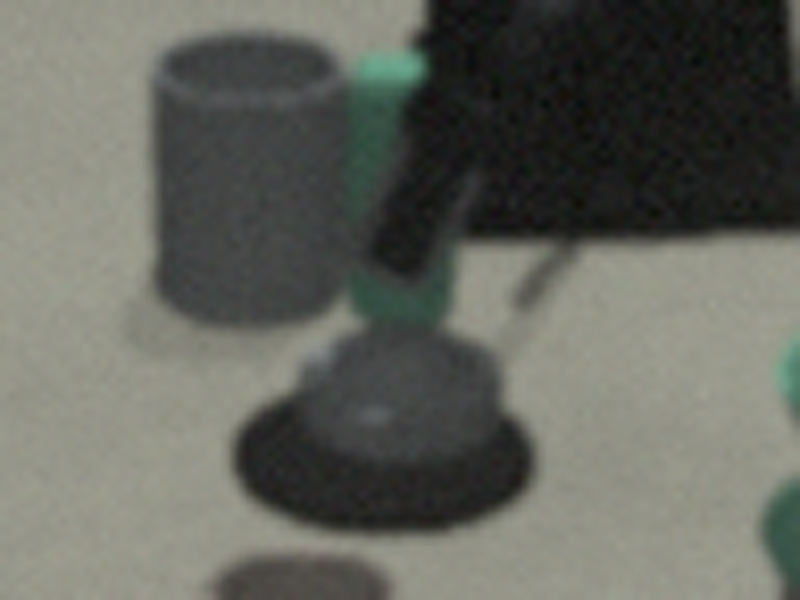

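View pics/wrist6z.png

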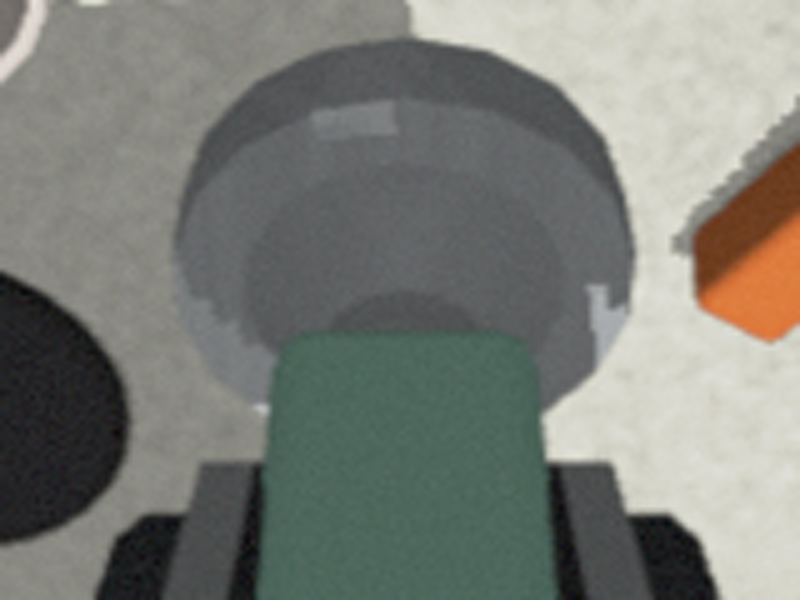

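View pics/scene6z.png

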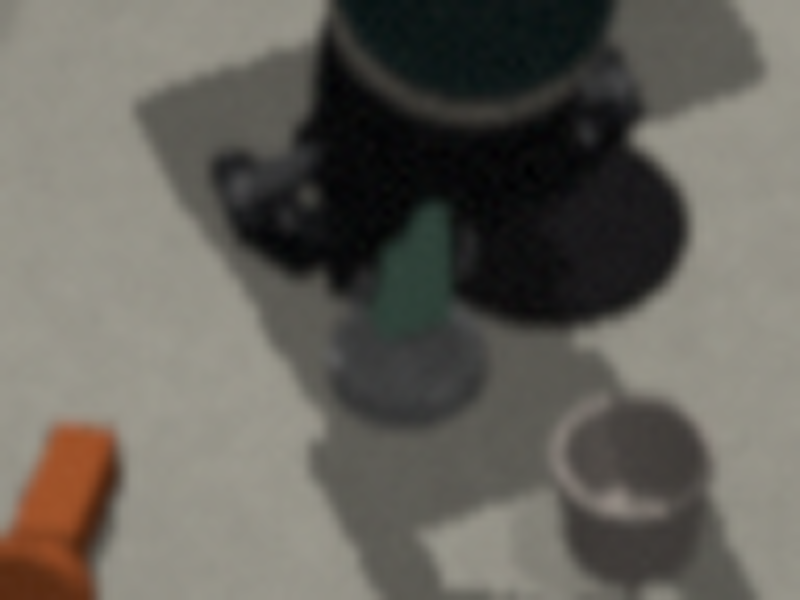

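```bash
python3 - <<'E'
from h import *
u,a=tamper()
th=np.linspace(0,2*np.pi,90)
for n,(ox,oy),s in(("side",(213,115),100/12),("scene",(189,137),100/12)):
    Q=imaging.camera_params(n)
    pts=np.array([proj(Q,u+[.026*np.cos(t),.026*np.sin(t),z]) for t in th for z in(0,.012)])
    print(n,((pts.min(0)-(ox,oy))*s).round(),((pts.max(0)-(ox,oy))*s).round())
p,R=pose(); P=imaging.camera_params("wrist"); C=-P["R"].T@P["t"]; print("cam in tool",R.T@(C-p), (P["R"]@R).round(3))
pts=np.array([proj(P,u+[.026*np.cos(t),.026*np.sin(t),z]) for t in th for z in(0,.012)])
print("wrist",(pts.min(0)-(170,140))*5,(pts.max(0)-(170,140))*5)
E
```

```text
side [297. 318.] [505. 458.]
scene [326. 288.] [487. 431.]
cam in tool [ 0.07524131  0.00128375 -0.11692546] [[ 0.001  1.    -0.   ]
 [-0.955  0.001 -0.296]
 [-0.296  0.     0.955]]
wrist [150.12058921  21.40861256] [622.34683214 444.73574076]
```

```bash
sed -i 's/a_t=Rg.T@ax$/a_t=Rg.T@ax; u_t[1]=0/' h.py; python3 -m jog '[[-0.06,-0.08,0.02,0,0,0,-1],[-0.1,-0.15,0.03,0,0,0,-1],[-0.133,-0.22,0.03,0,0,0,-1],[-0.133,-0.29,0.03,0,0,0,-1],[-0.133,-0.35,0.03,0,0,0,-1],[-0.133,-0.39,0.03,0,0,0,-1],[-0.133,-0.415,0.03,0,0,0,-1],[-0.133,-0.415,0.03,0,0,0,-1],[-0.133,-0.415,0.03,0,0,0,-1]]'
python3 - <<'E'
from h import *
print(robot.observe()["joint_pos"].round(3),tamper())
P=imaging.camera_params("wrist"); im=imaging.capture("wrist"); cv2.imwrite("pics/w7.png",im)
np.save("w7P.npy",np.array([P],dtype=object),allow_pickle=True)
E
```

```text
time: 7.4
tcp_pos: [0.424, -0.28, 0.2563]
eef_rot: [-3.042, 0.257, 0.588]
ft_force: [0.4, 0.4, -3.4]
finger_gap: 0.025
[-0.611  0.422  1.475 -0.16   1.593  1.154] (array([ 0.41985912, -0.27930818,  0.18781599]), array([-1.79340091e-03, -2.47893245e-04,  9.99998361e-01]))
```

View pics/w7.png

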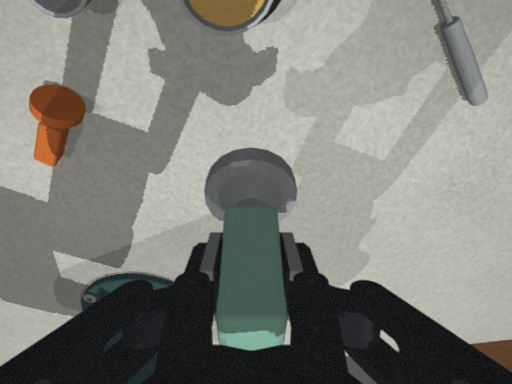

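```bash
python3 -m jog '[[0.03,0,0,0,0,0,-1],[0.055,0,0,0,0,0,-1],[0.055,0,0,0,0,0,-1],[0.055,0,0,0,0,0,-1]]'
python3 - <<'E'
from h import *
print(tamper())
P=imaging.camera_params("wrist"); im=imaging.capture("wrist"); cv2.imwrite("pics/w8.png",im)
np.save("w8P.npy",np.array([P],dtype=object),allow_pickle=True)
cv2.imwrite("pics/w8z.png",cv2.resize(im[0:120,160:320],(800,600),interpolation=cv2.INTER_CUBIC))
E
```

```text
time: 7.85
tcp_pos: [0.4657, -0.2784, 0.2559]
eef_rot: [-3.042, 0.251, 0.592]
ft_force: [0.4, -0.3, -3.7]
finger_gap: 0.025
(array([ 0.46149191, -0.27768093,  0.18744255]), array([ 3.84081277e-05, -7.31618214e-04,  9.99999732e-01]))
```

View pics/w8z.png

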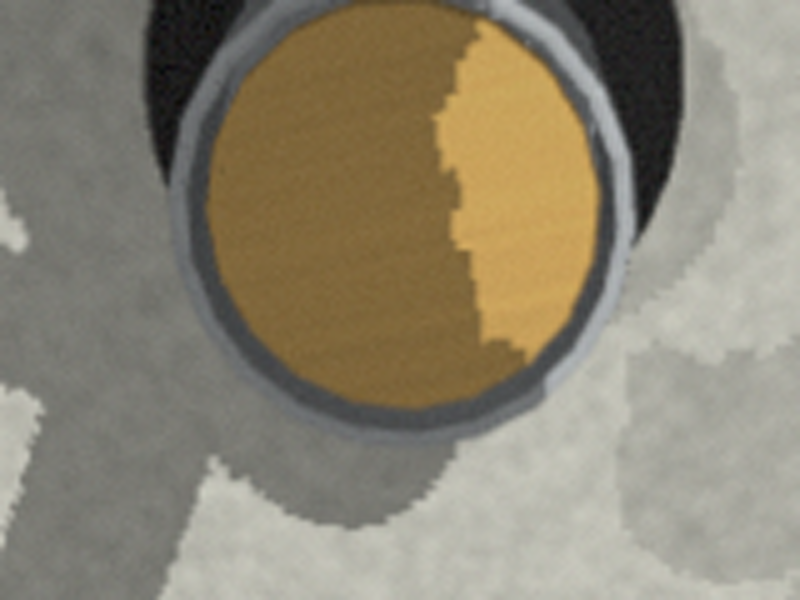

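```bash
python3 - <<'E'
from h import *
P=np.load("w8P.npy",allow_pickle=True)[0]; im=cv2.imread("pics/w8.png"); h,s,v=cv2.split(cv2.cvtColor(im,cv2.COLOR_BGR2HSV))
m=(h>8)&(h<30)&(s>80); m[120:]=0; m[:,:150]=0
for u,w,a,c in blobs(m,1000):
    c=c[c[:,0,1]>2]; print(u,w,a,cv2.boundingRect(c),fitcirc(P,c,.086))
# rim outer points from crop by eye
rim=np.array([[168,190],[200,315],[245,375],[310,418],[390,440],[470,432],[550,395],[605,320],[632,240],[632,180],[600,80]])/5+[160,0]
print("rim outer",fitcirc(P,rim,.09))
# tamper base: near-circle of top outer edge in wrist; observed extents
u,a=tamper(); th=np.linspace(0,2*np.pi,180)
pts=np.array([proj(P,u+[.026*np.cos(t),.026*np.sin(t),z]) for t in th for z in(0,.012)]); print("pred ext",pts.min(0),pts.max(0))
cv2.imwrite("pics/w8t.png",cv2.resize(im[130:250,170:330],(800,600),interpolation=cv2.INTER_CUBIC))
E
```

```text
240.2084552517405 40.15269229475667 4955.5 (201, 3, 79, 79) (array([ 0.51185124, -0.27932708]), np.float64(0.02839897815077628), np.float64(0.0002466878536962838))
rim outer (array([ 0.51213187, -0.2796556 ]), np.float64(0.03336226701029028), np.float64(0.00026571505566249417))
pred ext [201.81447178 145.08769908] [296.14792543 229.43260777]
```

View pics/w8t.png

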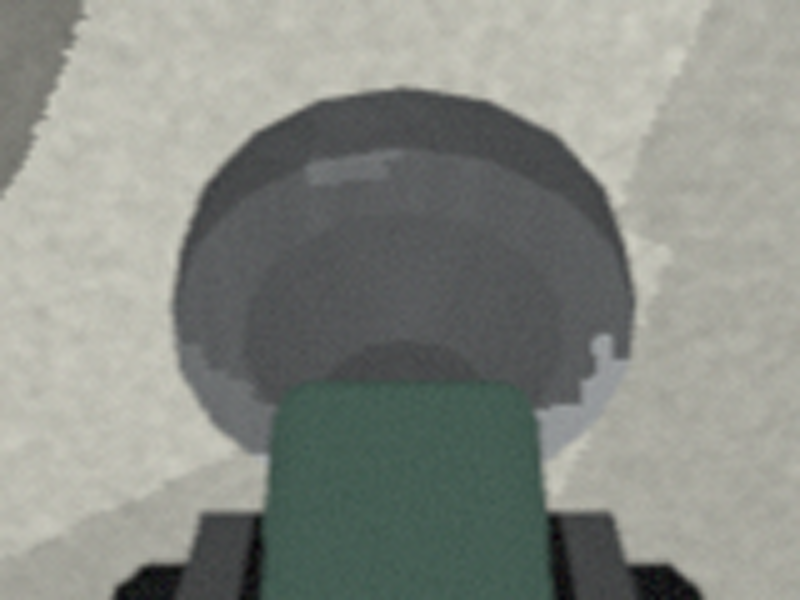

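```bash
python3 -m jog '[[0.034,0,0,0,0,0,-1],[0.068,-0.0013,0,0,0,0,-1],[0.068,-0.0013,-0.04,0,0,0,-1],[0.068,-0.0013,-0.08,0,0,0,-1],[0.068,-0.0013,-0.11,0,0,0,-1],[0.068,-0.0013,-0.11,0,0,0,-1],[0.068,-0.0013,-0.11,0,0,0,-1]]' 100
python3 - <<'E'
from h import *
u,a=tamper();print(u,a)
th=np.linspace(0,2*np.pi,90)
for n in("side","scene"):
    Q=imaging.camera_params(n);im=imaging.capture(n); c=proj(Q,[.5125,-.2787,.1]).astype(int)
    pt=np.array([proj(Q,u+[.026*np.cos(t),.026*np.sin(t),z]) for t in th for z in(0,.012)])
    k=100/12; o=c-[48,36]
    print(n,o,((pt.min(0)-o)*k).round(),((pt.max(0)-o)*k).round())
    cv2.imwrite(f"pics/{n}9.png",cv2.resize(im[o[1]:o[1]+72,o[0]:o[0]+96],(800,600),interpolation=cv2.INTER_CUBIC))
E
```

```text
time: 8.6
tcp_pos: [0.5161, -0.2806, 0.1737]
eef_rot: [-3.042, 0.254, 0.593]
ft_force: [1.0, -1.0, -3.6]
finger_gap: 0.025
[ 0.51181252 -0.2798498   0.10530801] [ 8.04283334e-04 -7.58001461e-04  9.99999389e-01]
side [230 267] [259. 134.] [561. 417.]
scene [ 86 207] [309. 202.] [483. 361.]
```

View pics/side9.png

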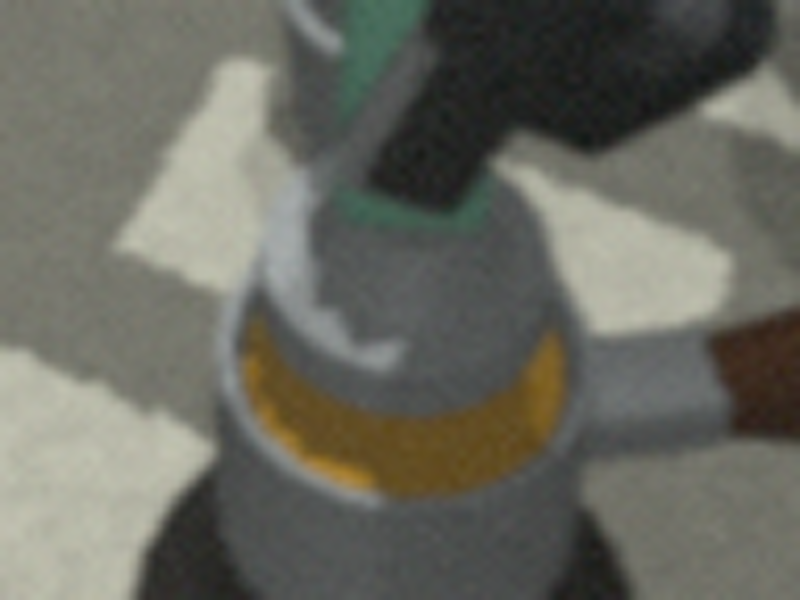

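View pics/scene9.png

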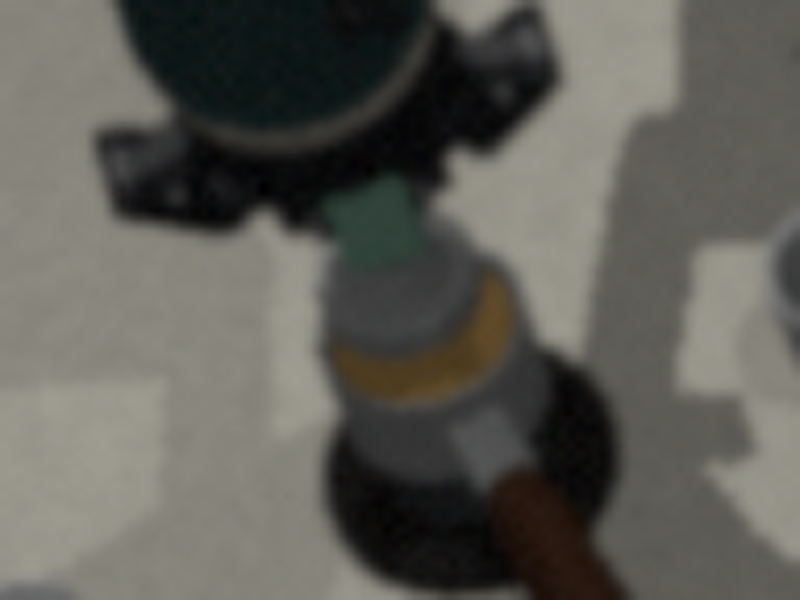

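```bash
python3 - <<'E'
from h import *
u,a=tamper();k=100/12
for n,o in(("side",(230,267)),("scene",(86,207))):
    Q=imaging.camera_params(n)
    for X,z in(((.512,-.279),.09),((u[0],u[1]),.09),((u[0],u[1]),.105),((u[0],u[1]),.117)):
        print(n,X,z,((proj(Q,[*X,z])-o)*k).round(1))
    i=cv2.imread(f"pics/{n}0.png")[o[1]:o[1]+72,o[0]:o[0]+96]
    cv2.imwrite(f"pics/{n}0same.png",cv2.resize(i,(800,600),interpolation=cv2.INTER_CUBIC))
E
```

```text
side (0.512, -0.279) 0.09 [403. 347.]
side (np.float64(0.5132028437990599), np.float64(-0.2807153949313844)) 0.09 [411.1 354.4]
side (np.float64(0.5132028437990599), np.float64(-0.2807153949313844)) 0.105 [415.4 298.2]
side (np.float64(0.5132028437990599), np.float64(-0.2807153949313844)) 0.117 [418.9 252. ]
scene (0.512, -0.279) 0.09 [413.1 318.3]
scene (np.float64(0.5132028437990599), np.float64(-0.2807153949313844)) 0.09 [409.6 323.4]
scene (np.float64(0.5132028437990599), np.float64(-0.2807153949313844)) 0.105 [399.8 296.4]
scene (np.float64(0.5132028437990599), np.float64(-0.2807153949313844)) 0.117 [391.9 274.4]
```

View pics/scene0same.png

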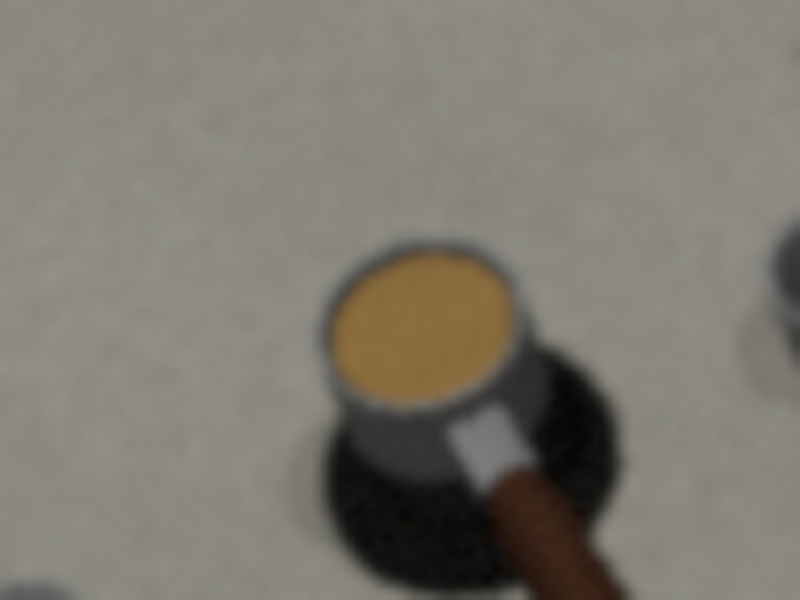

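View pics/side0same.png

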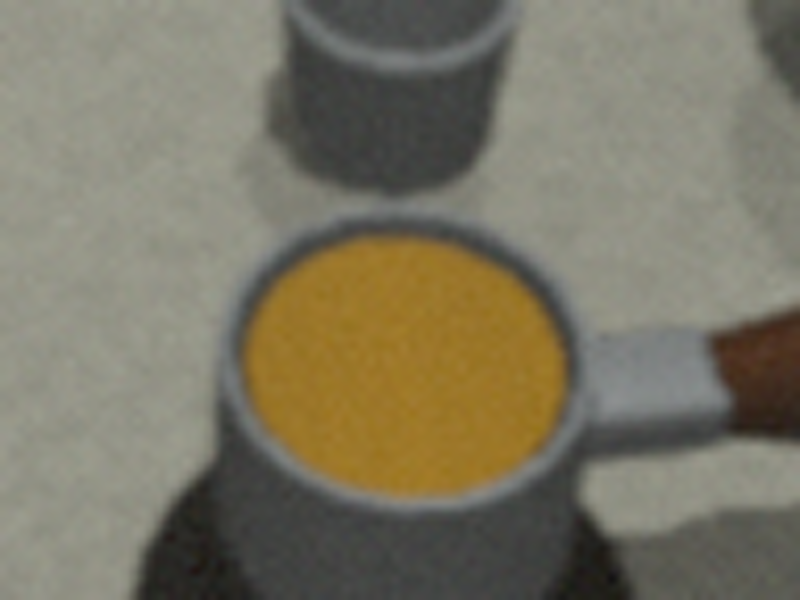

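```bash
python3 -m jog '[[0,0,-0.01,0,0,0,-1],[0,0,-0.02,0,0,0,-1],[0,0,-0.0267,0,0,0,-1],[0,0,-0.032,0,0,0,-1],[0,0,-0.036,0,0,0,-1],[0,0,-0.036,0,0,0,-1]]'
python3 - <<'E'
from h import *
s=robot.observe();print(tamper(),s["ft_force"],s["wrist_torque"])
E
```

```text
time: 9.3
tcp_pos: [0.5168, -0.281, 0.1468]
eef_rot: [-3.042, 0.255, 0.591]
ft_force: [0.2, 0.6, 5.9]
finger_gap: 0.0248
(array([ 0.51258832, -0.28032129,  0.07836942]), array([-2.97811937e-04, -1.15888608e-04,  9.99999949e-01])) [0.22927468 0.5696426  5.85219478] [ 0.22201102  0.18798656 -0.05066424]
```

```bash
python3 -m jog '[[0,0,-0.003,0,0,0,-1],[0,0,-0.006,0,0,0,-1],[0,0,-0.006,0,0,0,-1],[0,0,-0.006,0,0,0,-1]]'; python3 -m jog '[[0,0,-0.003,0,0,0,-1],[0,0,-0.003,0,0,0,-1]]';python3 -m jog '[[0,0,-0.003,0,0,0,-1],[0,0,-0.003,0,0,0,-1]]'
```

```text
time: 9.7
tcp_pos: [0.5168, -0.281, 0.143]
eef_rot: [-3.043, 0.255, 0.591]
ft_force: [-0.5, 1.6, 8.4]
finger_gap: 0.0246
time: 9.9
tcp_pos: [0.5168, -0.2811, 0.1419]
eef_rot: [-3.043, 0.255, 0.591]
ft_force: [-1.0, 1.1, 15.3]
finger_gap: 0.0246
time: 10.1
tcp_pos: [0.5169, -0.2811, 0.1417]
eef_rot: [-3.043, 0.255, 0.591]
ft_force: [-1.2, 2.2, 27.7]
finger_gap: 0.025
```

```bash
python3 - <<'E'
from h import *
s=robot.observe();print(tamper(),s["ft_force"],s["wrist_torque"])
im=imaging.capture("side"); cv2.imwrite("pics/side10.png",cv2.resize(im[267:339,230:326],(800,600),interpolation=cv2.INTER_CUBIC))
E
```

```text
(array([ 0.51271171, -0.28042338,  0.0732956 ]), array([-3.65207308e-04,  7.48318598e-04,  9.99999653e-01])) [-1.19914424  2.21121841 27.71308572] [ 1.0068432   1.75442599 -0.1683498 ]
```

View pics/side10.png

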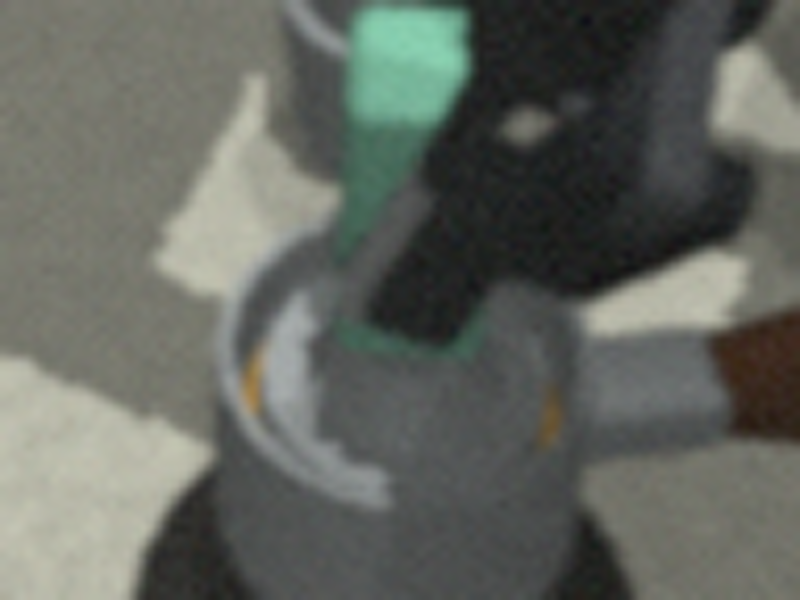

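```bash
python3 -m jog '[[0,0,0,0,0,0,-1],[0,0,0,0,0,0,-1],[0,0,0,0,0,0,-1],[0,0,0,0,0,0,-1],[0,0,0,0,0,0,-1],[0,0,0,0,0,0,-1],[0,0,0,0,0,0,-1],[0,0,0,0,0,0,-1],[0,0,0,0,0,0,-1],[0,0,0,0,0,0,-1],[0,0,0,0,0,0,-1],[0,0,0,0,0,0,-1],[0,0,0,0,0,0,-1],[0,0,0,0,0,0,-1]]'
python3 - <<'E'
from h import *
im=imaging.capture("wrist"); cv2.imwrite("pics/w11.png",im)
im=imaging.capture("scene"); cv2.imwrite("pics/scene11.png",cv2.resize(im[185:275,75:195],(800,600),interpolation=cv2.INTER_CUBIC))
E
```

```text
time: 11.55
tcp_pos: [0.5169, -0.2811, 0.1417]
eef_rot: [-3.043, 0.255, 0.591]
ft_force: [-0.4, 3.0, 26.5]
finger_gap: 0.0247
```

View pics/w11.png

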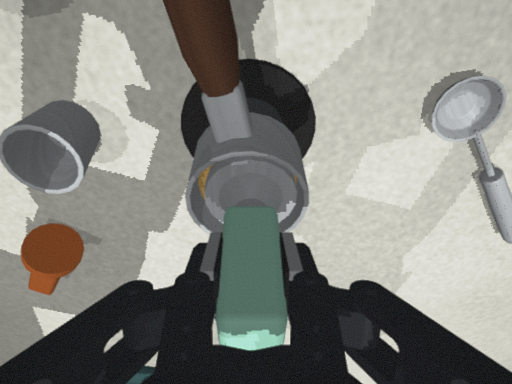

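View pics/scene11.png

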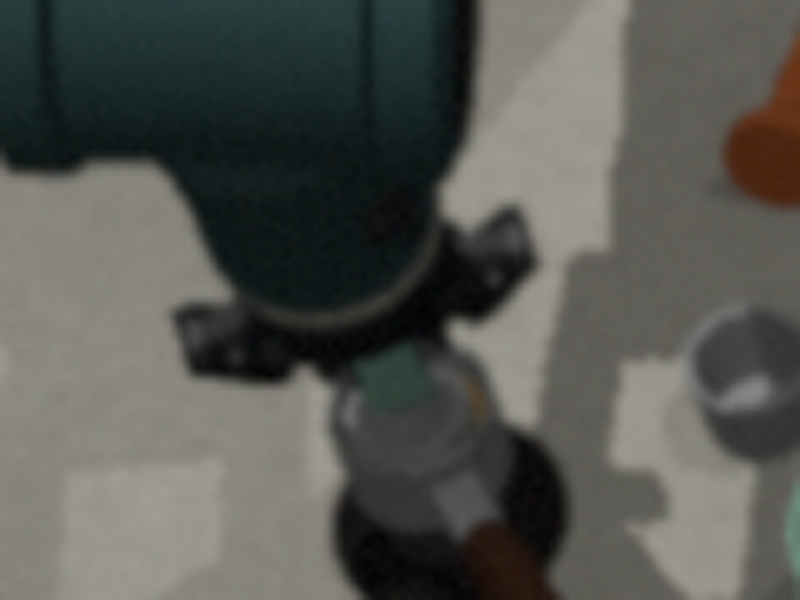

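```bash
python3 -m jog '[[0,0,0.03,0,0,0,-1],[0,0,0.08,0,0,0,-1],[0,0,0.14,0,0,0,-1],[0,0,0.18,0,0,0,-1],[0,0.06,0.19,0,0,0,-1],[0,0.12,0.19,0,0,0,-1],[0,0.18,0.19,0,0,0,-1],[0,0.24,0.19,0,0,0,-1],[0,0.3,0.19,0,0,0,-1],[0,0.36,0.19,0,0,0,-1],[0,0.42,0.19,0,0,0,-1],[0,0.48,0.19,0,0,0,-1],[0,0.54,0.19,0,0,0,-1],[0,0.6,0.19,0,0,0,-1],[0,0.66,0.17,0,0,0,-1],[0,0.71,0.15,0,0,0,-1],[-0.03,0.75,0.15,0,0,0,-1],[-0.045,0.771,0.15,0,0,0,-1],[-0.045,0.771,0.15,0,0,0,-1],[-0.045,0.771,0.15,0,0,0,-1]]'
python3 - <<'E'
from h import *
s=robot.observe();print(s["joint_pos"].round(3),tamper(),s["ft_force"])
P=imaging.camera_params("wrist"); im=imaging.capture("wrist"); cv2.imwrite("pics/w12.png",im)
h,sa,v=cv2.split(cv2.cvtColor(im,cv2.COLOR_BGR2HSV))
m=(v<50); m[230:]=0
for u,w,a,c in blobs(m,400): print(u,w,a,cv2.boundingRect(c),fitcirc(P,c,.005))
E
```

```text
time: 13.65
tcp_pos: [0.4831, 0.2967, 0.2497]
eef_rot: [-3.044, 0.254, 0.589]
ft_force: [0.9, -0.5, -3.4]
finger_gap: 0.0247
[0.321 0.486 1.383 0.175 1.614 2.035] (array([0.47901387, 0.29738896, 0.18129532]), array([-1.33708791e-03,  8.64032308e-04,  9.99998733e-01])) [ 0.88993793 -0.54295225 -3.36954148]
337.4034766697164 161.54818542238488 1093.0 (309, 124, 89, 73) (array([0.35072913, 0.19086509]), np.float64(0.04945368467158107), np.float64(0.00548206524165944))
226.5872324990932 27.644577439245555 4595.0 (173, 0, 121, 64) (array([0.52911087, 0.30394331]), np.float64(0.03823551213019536), np.float64(0.013259488953704606))
```

View pics/w12.png

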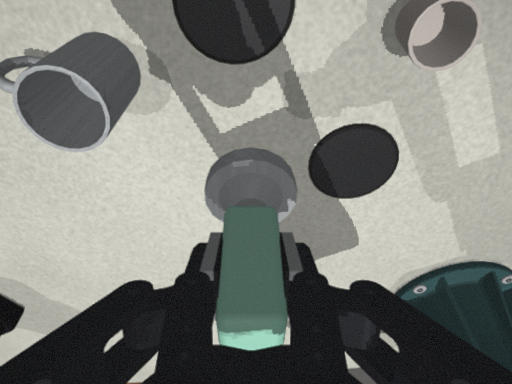

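```bash
python3 - <<'E'
from h import *
P=imaging.camera_params("wrist"); im=cv2.imread("pics/w12.png")
h,sa,v=cv2.split(cv2.cvtColor(im,cv2.COLOR_BGR2HSV))
m=(v<75)&(sa<60); m[100:]=0
for u,w,a,c in blobs(m,400):
    x,y,ww,hh=cv2.boundingRect(c)
    if 150<x<200:
        hull=cv2.convexHull(c); c2=c[c[:,0,1]>2]; 
        c2=np.array([q for q in c2 if abs(cv2.pointPolygonTest(hull,(float(q[0,0]),float(q[0,1])),True))<1.5])
        print(cv2.boundingRect(c),fitcirc(P,c2,.005))
print(tamper())
E
```

```text
(172, 0, 123, 64) (array([0.54544508, 0.30059603]), np.float64(0.05365859694506521), np.float64(0.0002810029379437447))
(array([0.47952287, 0.2970084 , 0.18137866]), array([-1.58498412e-03,  6.97381842e-04,  9.99998501e-01]))
```

```bash
python3 -m jog '[[0.045,0.002,0,0,0,0,-1],[0.0887,0.004,-0.02,0,0,0,-1],[0.0887,0.004,-0.08,0,0,0,-1],[0.0887,0.004,-0.14,0,0,0,-1],[0.0887,0.004,-0.19,0,0,0,-1],[0.0887,0.004,-0.22,0,0,0,-1],[0.0887,0.004,-0.23,0,0,0,-1],[0.0887,0.004,-0.23,0,0,0,-1],[0.0887,0.004,-0.23,0,0,0,-1]]'
python3 - <<'E'
from h import *
print(tamper(),robot.observe()["ft_force"])
im=imaging.capture("side"); cv2.imwrite("pics/side13.png",cv2.resize(im[120:210,200:320],(800,600),interpolation=cv2.INTER_CUBIC))
im=imaging.capture("scene"); cv2.imwrite("pics/scene13.png",cv2.resize(im[135:225,255:375],(800,600),interpolation=cv2.INTER_CUBIC))
E
```

```text
time: 14.6
tcp_pos: [0.551, 0.3, 0.0786]
eef_rot: [-3.042, 0.255, 0.587]
ft_force: [0.5, 0.4, -3.6]
finger_gap: 0.0248
(array([0.54692706, 0.30074336, 0.0101628 ]), array([-2.67409083e-03, -8.55464450e-04,  9.99996059e-01])) [ 0.54381435  0.36763783 -3.56127682]
```

View pics/side13.png

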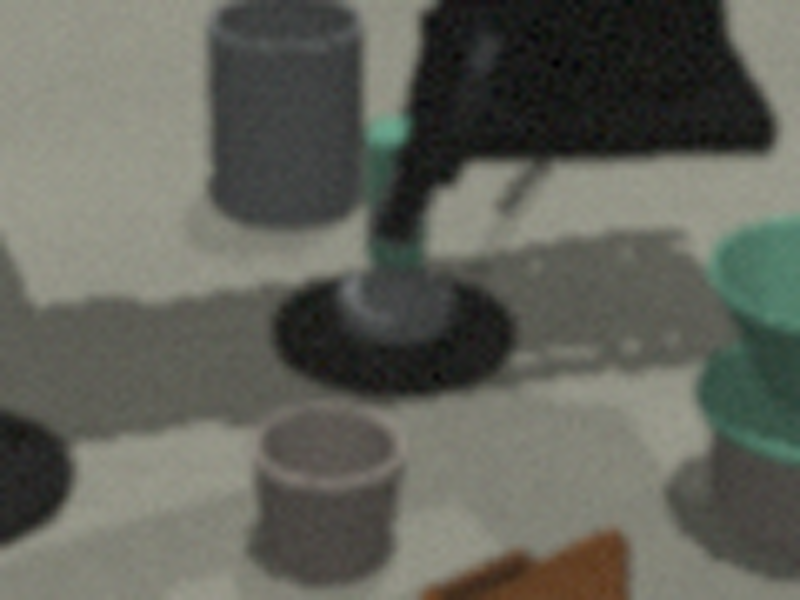

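View pics/scene13.png

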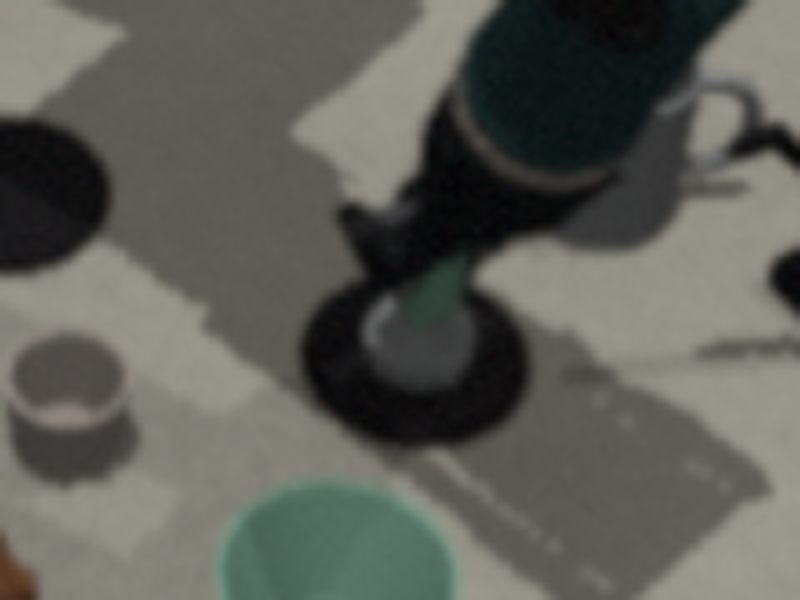

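```bash
python3 -m jog '[[0,0,-0.003,0,0,0,-1],[0,0,-0.006,0,0,0,-1],[0,0,-0.0065,0,0,0,-1],[0,0,-0.0065,0,0,0,-1]]'; python3 -m jog '[[0,0,-0.001,0,0,0,-1],[0,0,-0.001,0,0,0,-1]]'
```

```text
time: 15.1
tcp_pos: [0.5501, 0.3005, 0.0733]
eef_rot: [-3.042, 0.254, 0.589]
ft_force: [1.9, -0.2, 4.1]
finger_gap: 0.025
time: 15.3
tcp_pos: [0.5502, 0.3005, 0.0733]
eef_rot: [-3.042, 0.254, 0.589]
ft_force: [1.0, -0.7, 9.1]
finger_gap: 0.0246
```

```bash
python3 -m jog '[[0,0,0,0,0,0,-0.4],[0,0,0,0,0,0,0],[0,0,0,0,0,0,0.5],[0,0,0,0,0,0,1],[0,0,0,0,0,0,1],[0,0,0,0,0,0,1],[0,0,0,0,0,0,1]]'
python3 - <<'E'
from h import *
cv2.imwrite("pics/w14.png",imaging.capture("wrist")); print((-pose()[1][:,2]).round(3))
E
```

```text
time: 16.0
tcp_pos: [0.5494, 0.3002, 0.0715]
eef_rot: [-3.042, 0.255, 0.591]
ft_force: [-0.3, -0.2, 0.3]
finger_gap: 0.0856
[ 0.369 -0.062  0.927]
```

View pics/w14.png

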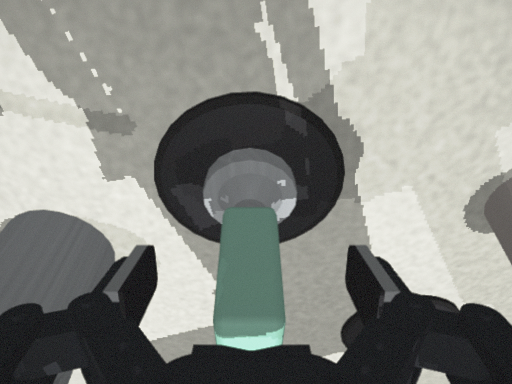

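Released; the tamper stands centred on the mat with the fingers clear on both sides. Next I'll retreat along the tool axis.

```bash
python3 -m jog '[[0.01,-0.0017,0.025,0,0,0,1],[0.03,-0.005,0.075,0,0,0,1],[0.05,-0.0085,0.125,0,0,0,1],[0.07,-0.012,0.176,0,0,0,1],[0.08,-0.0135,0.2,0,0,0,1],[0,-0.1,0.3,0,0,0,1],[-0.1,-0.2,0.3,0,0,0,1],[-0.1,-0.3,0.3,0,0,0,1],[-0.1,-0.35,0.3,0,0,0,1],[-0.1,-0.35,0.3,0,0,0,1],[-0.1,-0.35,0.3,0,0,0,1],[-0.1,-0.35,0.3,0,0,0,1]]'
python3 - <<'E'
from h import *
for n in("side","scene"): cv2.imwrite(f"pics/{n}15.png",imaging.capture(n))
E
```

```text
time: 17.25
tcp_pos: [0.4729, 0.0338, 0.2977]
eef_rot: [-3.043, 0.261, 0.591]
ft_force: [0.1, 0.7, 1.4]
finger_gap: 0.0854
```

View pics/side15.png

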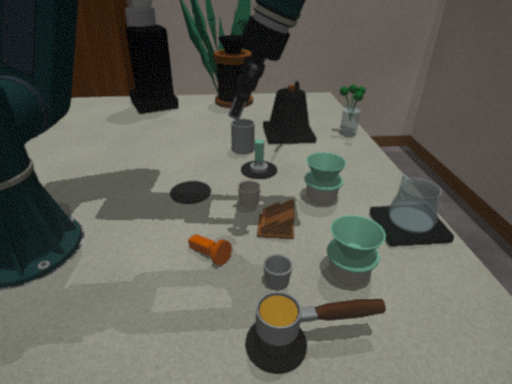

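View pics/scene15.png

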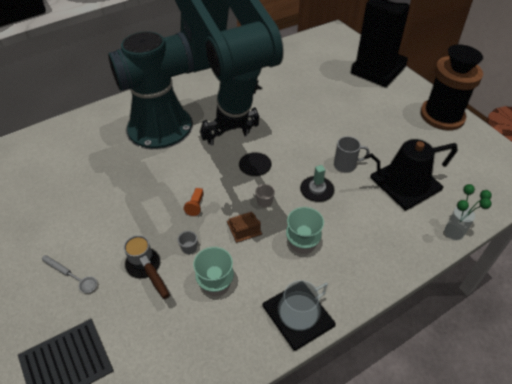

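Both views show the tamper upright at the centre of the left mat: scene about (318,183), side about (260,158). All the other items are where they were at the start.

```bash
python3 -c "
from cell import robot
print(robot.hand_in())"
```

```text
the job is handed in; nothing more can be done
None
```

I took the tamper out of its rest and pressed it down in the basket until the plate bottomed out. I then stood it upright on the left mat, let go and handed the job in at about 17 s.

- **Pressing:** the wrist force rose from 8 to about 28 N with almost no further movement, about 1 mm from the expected bottom height. The tamper stayed fully down for more than 1.4 s, and its calculated axis was within about 0.1° of vertical. That figure assumes the 32° rest angle was kept in the grip; the pictures agreed with it.
- **Placing:** the last scene and side pictures show the tamper upright at the centre of the mat. The cups, drippers, milk jug and the orange look-alike all appear where they started.
- **Joint range:** my first approach used a 32° tool tilt and ran the arm to its wrist limits. Joint 4 read −0.961 against −0.96, and joint 5 read 0.197 against 0.2. Those readings are slightly past the stated limits, possibly by no more than sensor noise, and could count as a range violation. I backed off and gripped with a 10° tilt instead.
- **Camera disagreement:** the wrist camera differed from the other two by about 1–2 mm, which was small enough for both the basket and the mat.

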